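Click the battery cover onto the kiln logger

ROBOT

A 6-joint arm with a two-finger parallel gripper is mounted at the origin on the work surface. World frame = base frame: x ahead of the robot, y to its left, z up, the work surface at z = 0. Lengths are in m, angles in rad, forces in N, time in s.
With the tool pointing down it reaches from about 0.325 to 0.85 m from the base axis. Payload 4.4 kg.
Tool frame: the origin (TCP) lies midway between the tips of the shut fingers; the grasp point (between the pads) lies 19 mm behind it; z points along the fingers, y is the line along which they close (so a half turn about z gives the same grasp; the last joint's range is limited). The gripper opens to 94 mm and grips with 3 to 60 N. Pads are 16 mm wide; open, the fingers measure 119 mm over their backs; the gripper's body (75 mm by 177 mm) begins 78 mm behind the grasp point.
Start: joints at [1.022, 0.207, 1.542, -0, 1.393, -0.15], TCP at [0.223, 0.53, 0.205] pointing down, gripper open.
Joint ranges: [-2.73, 2.73], [-0.86, 2.22], [0.23, 2.46], [-1.11, 4.25], [0.08, 2.63], [-2.82, 2.82]. Speed limits (rad/s): [2.79, 2.79, 3.14, 3.14, 3.14, 3.14].

INTERFACE

Orientations are given as a unit quaternion [x, y, z, w].
In Python, from plant import arm, get_image, get_calibration gives the robot as it stands. The module is installed in compiled form; this text tells all that it offers.
- The arm moves only by the shell command python3 -m inch 'ROWS' [FORCE]. ROWS is a JSON object whose key "motion" holds a list of rows, 1 to 20 of them, each of 7 numbers: the finger opening in m, then dx, dy, dz in shares of the most that a row can go, 1 being 50 mm, then a rotation vector rx, ry, rz in parts of the range, where 1.0 means 2 pi rad; each row shifts and turns the commanded pose from where the row before left it, along the tool's axes as they then stand; what a row does not reach is not made up. A row lasts 1/10 s, in which the tool goes at most 0.05 m and 0.15 rad, less where a joint would pass 70% of its speed; a pose out of reach is approached as far as the arm can. The fingers move at their own pace and stop on an object; FORCE is the grip in N (left out, the last holds). Time passes only in rows, so rows that do not move let the fingers close. It prints the time, the measured TCP pose, the force, the opening and the grip force at its end. Input that does not fit is refused with a message, and nothing moves.
- arm.get_state(): the state, without advancing time (a new reading comes with each control period).
- get_image(name): name is "side" or "top" or "wrist"; returns the picture (480x640x3 uint8, red, green, blue); there is no depth.
- get_calibration(name): a dict with "fx", "fy", "cx", "cy" (pixels), "world_from_camera" (4x4, takes a point from camera to world coordinates); the wrist camera has in their place "mount" (4x4, takes a point from camera to tool coordinates, whose origin is the TCP and whose axes are the flange's). Camera axes: x right, y up, looking along -z (the intrinsics and any distortion apply to the point x, -y, -z); pixel columns grow to the right and rows downward; lengths in m; the calibration is good to about 2 mm. A picture is of the moment at which its call begins: read the wrist's pose just before it. get_calibration takes no time and is no camera call.
- arm.close_job(): hands the job in; it is judged then, once.
The state is a dict: "t": time; "joints": joint angles; "joint_velocities": joint speeds; "tau": joint torques, N m; "ee_pos": TCP position; "orientation": TCP orientation; "wrist_force": force on the tool from outside, world axes, zero at the start; "moment": the same for the moment, N m; "grip_width": finger opening in m; "grasp_force": force on a finger pad.
Only numpy, scipy, OpenCV 4.12 (cv2) and the standard library are available. Lean on these libraries where they do the work, as an engineer would, in place of code of your own. Each camera call takes 0.05 s, during which the arm holds its last target. There are 200 camera calls.

TASK

Put the loose battery cover back on the kiln temperature logger: lay it in the open end of the track on top of the logger, then slide it gently under the two lips until its springy tab has clicked past the ledge and the cover is home against its stop. It needs no more than about 6 N of push, and the plastic chips if it is rammed or leaned on at the stop (over 10 N). Then let go of it, and leave the tub and the spray bottle where they stand.

Things in the scene. Friction and masses are not known exactly. Their poses are not given: they have to be found in the camera images.
- logger: Grey plastic case fixed to the bench, 246 long (x) x 100 wide (y) x 51 high, from x = -118 to +128 mm. Origin on the bench, under the middle of the cover's plate when home with the end block in its middle place. Its +x is the way the cover slides home. The track for the cover is cut in its top, floor 40 mm above the bench; under the home place is the battery bay with three cells
- seat (a point): Point on the track's floor, 40 mm above the logger's origin, axes as the logger: the cover's origin lies here when fully home, but only to within 10 mm fore and aft: the end block that carries stop and ledge is clamped in slots, anywhere up to 10 mm either way along x, and its place is not measured. Find home by feel: resistance, click, then the rigid stop
- landing (a point): Floor of the track's open part (58 mm behind the seat), where the cover is laid; axes as the logger. Here, from x = -118 (open end) to 0 mm of the logger, nothing lies over the track. It is 67 mm wide, 1.5 mm play each side of the cover; the walls rise straight for 4 mm, then flare at 45 degrees to 79 mm wide at the top, 51 mm above the bench
- lips (a point): Middle between the two lips, at the height of their underside, 46.5 mm above the bench (1.5 mm play over the plate). The lips reach over the track's edges from x = 5 to 45 mm of the logger, 54 mm free between them, with lead-in ramps from x = 0. The end block (x = 45 to 114, +-10) has shoulders that stop the plate and a 24 mm channel for the tab, bridged by the ledge
- cover: Loose black plastic cover, 80 to 120 g, starting flat on the bench right way up. Plate 90 long (x) x 64 wide (y) x 5 thick; origin at the centre of its underside. Its +x is the leading end, where the tab sticks out; it must point along the logger's +x. Grip rib on the plate: 12 thick (x) x 40 long (y), from 5 to 27 mm above the underside, centred at x = -22 mm
- rib_top (a point): Centre of the top of the cover's grip rib, 27 mm above the cover's underside; axes as the cover
- tab_nose (a point): Top middle of the nose on the tab, a springy tongue 18 wide, 3 thick, x = 45 to 96 mm of the cover. Nose 8 mm above the cover's underside: upright catch face at x = 66, crest to x = 84, ramp to the tip. The ledge (round-edged bar 4 mm thick, underside 5 mm over the track's floor) bends it down 3 mm, from about 31 to 3 mm before home; then it springs up behind the ledge, and the rigid stop is next
- tab (a joint): Bending of the tab, rad: 0 straight, positive bent down (up to about 0.15 under the ledge). Spring 0.15 N m/rad with a small preload at 0; pushing it under the ledge takes 2 to 6 N along the track, dropping to almost nothing at the click
- glaze_tub: Closed tub, 90 diameter x about 65 high, loose bystander; origin at the centre of its underside
- spray_bottle: Spray bottle, 72 diameter x about 200 high, loose bystander; origin at the centre of its underside
- front_edge: Leading edge of the cover's plate, part of it: two strips 18 mm wide beside the tab that meet the stop. Same origin and axes as the cover (the strips lie at x = 45 mm)
Things that resemble listed ones, but are neither listed nor needed, are in the scene too. Leave any blue, brown or red look-alike of the cover alone.

How it is judged:
By the outcome, as a careful person would: the job done as asked, in the order asked, and still so for the second after the job is handed in, with the robot touching nothing.
It also fails if it takes over 69 s, if anything falls off the work surface, if the arm or the gripper's body presses on something with over 40 N, if the wrist force passes 120 N, or if a joint passes its speed limit or range.

## Working session

There is one attempt and no reset: what is moved stays moved. The work goes in short steps, Python scripts to look and compute and a shell command to move; the robot and the scene stay as the last step left them, time stands still between calls to the robot, and variables do not carry over. Pictures are saved under pics/ and viewed, at most 10 in all, crops included, and the job is handed in when it is done.

```bash
mkdir -p pics; cat > h.py <<'E'
import numpy as np, cv2
from plant import arm, get_image, get_calibration
from scipy.spatial.transform import Rotation as R
def snap(n,f):
    im=get_image(n); cv2.imwrite('pics/'+f,im[:,:,::-1]); return im
def pose(n):
    c=get_calibration(n)
    if n!='wrist': return c,np.array(c['world_from_camera'])
    s=arm.get_state(); T=np.eye(4); T[:3,:3]=R.from_quat(s['orientation']).as_matrix(); T[:3,3]=s['ee_pos']
    return c,T@np.array(c['mount'])
def px2w(n,u,v,z,cp=None):
    c,T=cp or pose(n)
    d=T[:3,:3]@np.array([(u-c['cx'])/c['fx'],-(v-c['cy'])/c['fy'],-1]); o=T[:3,3]
    return o+d*(z-o[2])/d[2]
def w2px(n,p,cp=None):
    c,T=cp or pose(n); q=np.linalg.inv(T)@np.append(p,1)
    return np.array([c['cx']+c['fx']*q[0]/-q[2], c['cy']+c['fy']*q[1]/q[2]])
E
python3 - <<'E'
from h import *
a=snap('top','top1.png'); b=snap('side','side1.png')
for n in('top','side','wrist'): print(n,get_calibration(n))
print(arm.get_state())
E
```

```text
top {'fx': 518.4421110784841, 'fy': 518.4421110784841, 'cx': 323.31345164851064, 'cy': 238.15062522431245, 'world_from_camera': array([[ 0.0101683 ,  0.98513086, -0.17150452,  0.36832559],
       [-0.99977774,  0.00684816, -0.01993944, -0.07273839],
       [-0.01846847,  0.17166915,  0.98498153,  1.03655791],
       [ 0.        ,  0.        ,  0.        ,  1.        ]])}
side {'fx': 458.9593031867014, 'fy': 458.9593031867014, 'cx': 318.9040405544368, 'cy': 232.60246751238154, 'world_from_camera': array([[ 0.83709826,  0.38498665, -0.38865381,  0.15258411],
       [-0.54690231,  0.57229376, -0.61104641, -0.6583613 ],
       [-0.01282056,  0.72406155,  0.6896162 ,  0.73219537],
       [ 0.        ,  0.        ,  0.        ,  1.        ]])}
wrist {'fx': 380.1464724440267, 'fy': 380.1464724440267, 'cx': 321.80521593209255, 'cy': 233.77933740386376, 'mount': array([[-8.70447277e-04,  9.58893795e-01,  2.83763869e-01,
         8.24461623e-02],
       [ 9.99999264e-01,  1.07447114e-03, -5.63345411e-04,
        -5.86120417e-04],
       [-8.45084506e-04,  2.83763169e-01, -9.58894024e-01,
        -1.78358454e-01],
       [ 0.00000000e+00,  0.00000000e+00,  0.00000000e+00,
         1.00000000e+00]])}
{'t': 0.1, 'joints': array([ 1.02148701e+00,  2.07367889e-01,  1.54278068e+00,  7.54170328e-07,
        1.39348004e+00, -1.50548923e-01]), 'joint_velocities': array([-0.00076538, -0.00179231, -0.00305972,  0.0002413 ,  0.0023703 ,
        0.00126237]), 'tau': array([-7.01070185e-04, -3.71861923e+01, -2.82295454e+01,  7.00486894e-02,
        3.10453051e-02, -5.29116505e-05]), 'ee_pos': array([0.2229186 , 0.52925717, 0.20440254]), 'orientation': array([ 1.98061807e-01,  9.80189004e-01, -9.56159515e-04, -3.49343713e-04]), 'wrist_force': array([-0.1004098 , -0.1234541 ,  0.32514634]), 'moment': array([-0.01437701, -0.00294535, -0.0081062 ]), 'grasp_force': 0.0, 'grip_width': 0.09438164881902206}
```

View pics/top1.png

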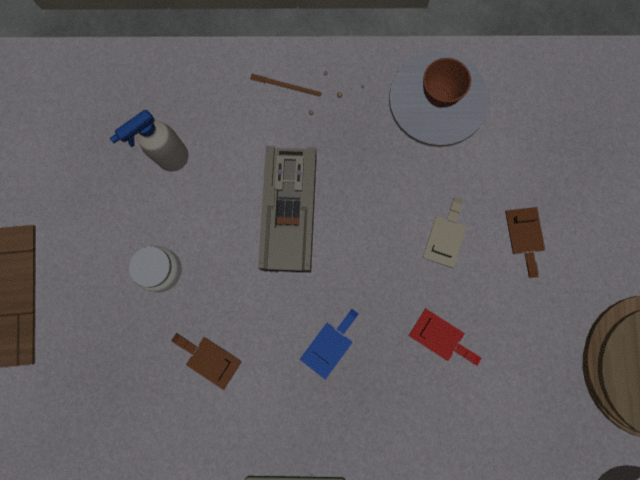

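View pics/side1.png

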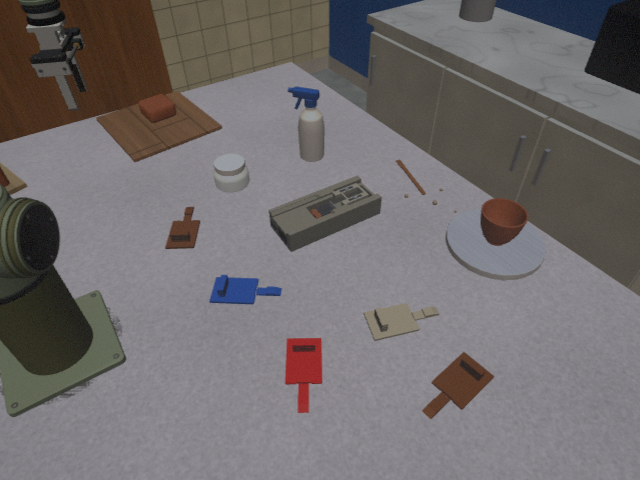

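The top view has five cover-shaped things: cream (445,240), brown (525,235), brown (210,362), blue (328,350) and red (438,335). None is black. The cream one is the only one whose colour isn't excluded, so I'll check it close up, along with its surroundings. Logger is at (288,210), cells at (288,208), and its open end points down the image (about -x world). Tub at (152,268), bottle at (160,145).

```bash
python3 - <<'E'
from h import *
t=cv2.imread('pics/top1.png'); s=cv2.imread('pics/side1.png')
def c(im,x,y,r=50,S=(400,300)): return cv2.convertScaleAbs(cv2.resize(im[y-int(r*.75):y+int(r*.75),x-r:x+r],S,interpolation=cv2.INTER_CUBIC),alpha=1.3)
w=cv2.resize(snap('wrist','w1.png')[:,:,::-1],(400,300))
cv2.imwrite('pics/m1.png',np.vstack([np.hstack([c(t,445,230,56),c(s,402,320,48)]),np.hstack([c(t,288,210,100),w])]))
hsv=cv2.cvtColor(t,cv2.COLOR_BGR2HSV)
for nm,(u,v) in dict(cream=(445,248),logger=(288,255),bench=(380,200)).items(): print(nm,t[v,u],hsv[v,u])
for v,u in((480,0),(480,640),(0,320)): print(px2w('top',u,v,0))
E
```

```text
cream [100 113 117] [ 23  37 117]
logger [84 90 94] [18 27 94]
bench [106 101 103] [132  12 106]
[0.07867984 0.55716898 0.        ]
[ 0.09690344 -0.64474451  0.        ]
[ 1.08220441 -0.03901621  0.        ]
```

View pics/m1.png

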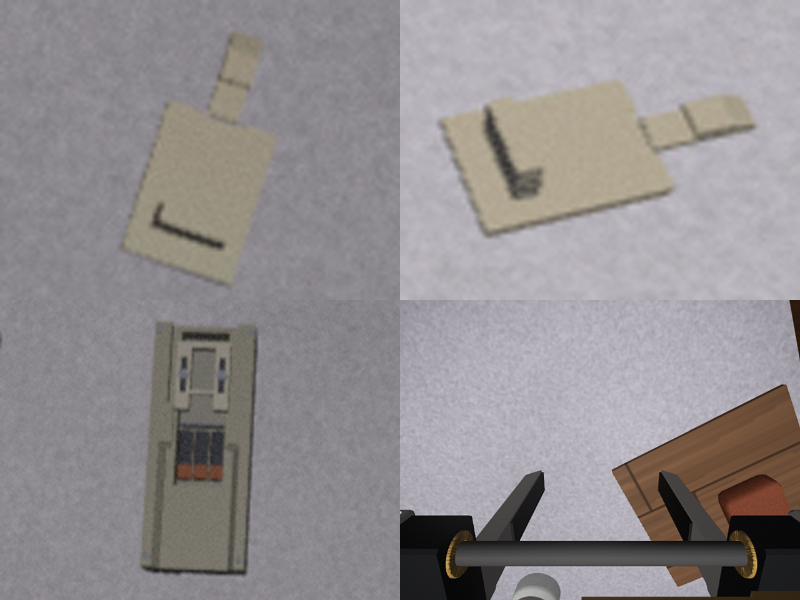

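The cream part has the cover's geometry: rib, tongue and nose at the tip. In the crop the tab points up-right, about 20° off vertical. The text says black, but I see no black cover anywhere and the others are ruled out by colour, so I take the cream one. Now measuring it and the logger.

```bash
python3 - <<'E'
from h import *
t=cv2.imread('pics/top1.png').astype(float); b=cv2.GaussianBlur(t,(3,3),0)
m=((b[:,:,2]-b[:,:,0])>3).astype(np.uint8)
def blob(u,v,op=0):
    k=m.copy()
    k=cv2.morphologyEx(k,cv2.MORPH_CLOSE,np.ones((9,9)))
    if op:k=cv2.morphologyEx(k,cv2.MORPH_OPEN,np.ones((op,op)))
    n,l=cv2.connectedComponents(k); return (l==l[v,u]).astype(np.uint8)
cp=pose('top')
for nm,(u,v),z,op in(('plate',(445,245),.005,17),('full',(445,245),.005,0),('logger',(288,255),.051,0)):
    k=blob(u,v,op); c=max(cv2.findContours(k,0,2)[0],key=cv2.contourArea)
    w=np.array([px2w('top',*p[0],z,cp)[:2] for p in c],np.float32)*1000
    r=cv2.minAreaRect(w); print(nm,r,cv2.boxPoints(r).round(1).tolist(),cv2.boundingRect(c))
tip=px2w('top',456,199,.006); print('tabtip',tip)
for u,v in ((152,268),(165,150)): print(px2w('top',u,v,0.06))
E
```

```text
plate ((547.5443115234375, -295.5547790527344), (69.99236297607422, 97.62906646728516), 87.9652328491211) [[497.5, -328.79998779296875], [595.0999755859375, -332.29998779296875], [597.5999755859375, -262.29998779296875], [500.0, -258.79998779296875]] (427, 216, 36, 48)
full ((567.2724609375, -302.96826171875), (67.13386535644531, 142.90130615234375), 71.62301635742188) [[488.8999938964844, -312.29998779296875], [624.5, -357.29998779296875], [645.7000122070312, -293.6000061035156], [510.0, -248.60000610351562]] (423, 196, 44, 72)
logger ((601.4974365234375, 18.258563995361328), (102.35962677001953, 250.07577514648438), 88.15487670898438) [[474.8999938964844, -28.899999618530273], [724.7999877929688, -36.900001525878906], [728.0999755859375, 65.4000015258789], [478.20001220703125, 73.4000015258789]] (258, 145, 58, 126)
tabtip [ 0.63051659 -0.32112849  0.006     ]
[0.47837568 0.27285312 0.06      ]
[0.71356144 0.26273205 0.06      ]
```

Units first: shifts go in shares of 50 mm and turns go in shares of 2 pi rad. So -0.0355 m is -0.71, -0.033 m is -0.66.

```bash
python3 -m inch '{"motion":[[0.05, -0.66, -0.71, 0, 0, 0, 0], [0.05, -0.66, -0.71, 0, 0, 0, 0], [0.05, -0.66, -0.71, 0, 0, 0, 0], [0.05, -0.66, -0.71, 0, 0, 0, 0], [0.05, -0.66, -0.71, 0, 0, 0, 0], [0.05, -0.66, -0.71, 0, 0, 0, 0], [0.05, -0.66, -0.71, 0, 0, 0, 0], [0.05, -0.66, -0.71, 0, 0, 0, 0], [0.05, -0.66, -0.71, 0, 0, 0, 0], [0.05, -0.66, -0.71, 0, 0, 0, 0], [0.05, -0.66, -0.71, 0, 0, 0, 0], [0.05, -0.66, -0.71, 0, 0, 0, 0], [0.05, -0.66, -0.71, 0, 0, 0, 0], [0.05, -0.66, -0.71, 0, 0, 0, 0], [0.05, -0.66, -0.71, 0, 0, 0, 0], [0.05, -0.66, -0.71, 0, 0, 0, 0], [0.05, -0.66, -0.71, 0, 0, 0, 0], [0.05, -0.66, -0.71, 0, 0, 0, 0]]}' 
python3 -m inch '{"motion":[[0.05, 0, 0, 0, 0, 0, 0.0237], [0.05, 0, 0, 0, 0, 0, 0.0237], [0.05, 0, 0, 0, 0, 0, 0.0237], [0.05, 0, 0, 0, 0, 0, 0.0237], [0.05, 0, 0, 0, 0, 0, 0.0237], [0.05, 0, 0, 0, 0, 0, 0.0237], [0.05, 0, 0, 0, 0, 0, 0.0237], [0.05, 0, 0, 0, 0, 0, 0.0237], [0.05, 0, 0, 0, 0, 0, 0.0237], [0.05, 0, 0, 0, 0, 0, 0.0237], [0.05, 0, 0, 0, 0, 0, 0]]}'
python3 - <<'E'
from h import *
s=arm.get_state(); print(s['joints'].round(3))
cp=pose('wrist'); w=snap('wrist','w2.png'); np.save('cp2.npy',cp[1])
for p in((.522,-.288,.027),(.543,-.295,.005),(.634,-.325,.006)): print(w2px('wrist',p,cp))
E
```

```text
t: 1.95
ee_pos: [0.5227, -0.2915, 0.2049]
orientation: [0.198, 0.98, 0.0, -0.0]
wrist_force: [0.2, 0.6, 0.6]
grip_width: 0.0501
grasp_force: 0.0
t: 3.05
ee_pos: [0.5223, -0.2895, 0.205]
orientation: [0.81, 0.586, -0.0, -0.0]
wrist_force: [0.5, -0.3, 0.5]
grip_width: 0.0496
grasp_force: 0.0
[-0.651  0.254  1.485 -0.     1.404 -0.333]
[320.66247377 209.82439013]
[342.53002344 205.09385508]
[437.23055433 205.27623046]
```

View pics/w2.png

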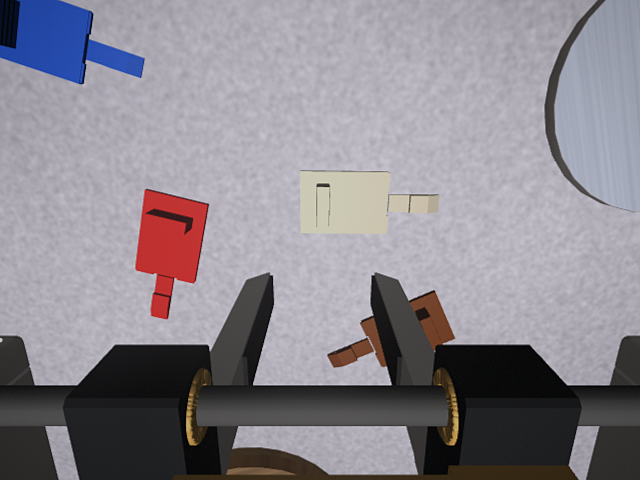

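The wrist view shows the cream cover's plate at (300..389, 171..235), its rib top near (323,205) and the tab to (438,203). It lines up with the tool axes.

```bash
cat > cov.py <<'E'
from h import *
def cover(im,cp,seed,z):
    b=im[:,:,::-1].astype(int); m=((b[:,:,2]-b[:,:,0])>12).astype(np.uint8)
    m=cv2.morphologyEx(m,cv2.MORPH_CLOSE,np.ones((15,15))); 
    k=cv2.morphologyEx(m,cv2.MORPH_OPEN,np.ones((27,27)))
    n,l=cv2.connectedComponents(k); c=max(cv2.findContours((l==l[seed[1],seed[0]]).astype(np.uint8),0,2)[0],key=cv2.contourArea)
    r=cv2.minAreaRect(np.array([px2w('wrist',p[0][0],p[0][1],z,cp)[:2]*1000 for p in c],np.float32)); return r,cv2.boundingRect(c)
E
python3 - <<'E'
from cov import *
c=get_calibration('wrist'); cp=(c,np.load('cp2.npy'))
im=cv2.imread('pics/w2.png')[:,:,::-1]
r,b=cover(im,cp,(350,215),.005); print(r,b)
print('tip',px2w('wrist',438.5,203.5,.006,cp),'rib',px2w('wrist',323,205,.027,cp))
g=im[165:240:1,330:331].mean(2).ravel().astype(int); 
print('row 205',im[205,308:340].mean(1).astype(int)); print('col 323',im[178:234,323].mean(1).astype(int))
a=arm.get_state(); q=R.from_quat(a['orientation']).as_matrix(); print(q.round(3), a['ee_pos'])
E
```

```text
((545.8983764648438, -293.3743896484375), (63.7620735168457, 90.71034240722656), 70.81844329833984) (300, 171, 90, 63)
tip [ 0.63564381 -0.3236141   0.006     ] rib [ 0.52560313 -0.2842209   0.027     ]
row 205 [196 194 194 195 193 195 197 203 125 175 200 194 195 195 194 195 194 195
 194 195 199 159 185 197 194 194 195 193 195 193 194 193]
col 323 [194 194 195 196 208 130  58  47  52 186 202 195 197 196 195 195 194 194
 194 195 195 195 193 196 195 194 196 195 194 193 195 195 194 195 195 194
 194 195 195 195 193 194 195 194 195 194 194 194 194 194 194 195 194 195
 194 192]
[[ 0.31   0.951 -0.001]
 [ 0.951 -0.31   0.001]
 [ 0.    -0.001 -1.   ]] [ 0.52233245 -0.28945354  0.20503413]
```

Converted, 0.04 m is 0.8, 0.02 m is 0.4, 0.014 rad / 6.2832 = 0.0022.

```bash
python3 -m inch '{"motion":[[0.05, 0.08, 0.032, 0, 0, 0, 0.0022], [0.05, 0, 0, 0.8, 0, 0, 0], [0.05, 0, 0, 0.8, 0, 0, 0], [0.05, 0, 0, 0.8, 0, 0, 0], [0.05, 0, 0, 0.8, 0, 0, 0], [0.05, 0, 0, 0.4, 0, 0, 0], [0.05, 0, 0, 0.2, 0, 0, 0], [0.05, 0, 0, 0.12, 0, 0, 0], [0.05, 0, 0, 0, 0, 0, 0], [0.05, 0, 0, 0, 0, 0, 0]]}' 20
python3 -m inch '{"motion":[[0.0, 0, 0, 0, 0, 0, 0], [0.0, 0, 0, 0, 0, 0, 0], [0.0, 0, 0, 0, 0, 0, 0], [0.0, 0, 0, 0, 0, 0, 0], [0.0, 0, 0, 0, 0, 0, 0], [0.0, 0, 0, 0, 0, 0, 0]]}' 20
```

```text
t: 4.1
ee_pos: [0.5265, -0.2871, 0.011]
orientation: [0.814, 0.581, 0.0, 0.001]
wrist_force: [-0.2, 0.1, 0.6]
grip_width: 0.0497
grasp_force: 0.0
t: 4.7
ee_pos: [0.5252, -0.2863, 0.0096]
orientation: [0.814, 0.581, -0.0, -0.0]
wrist_force: [0.2, 0.6, 0.8]
grip_width: 0.0116
grasp_force: 20.0
```

Converted, -0.04 m is -0.8, -0.0027 m is -0.054, -0.1 rad / 6.2832 = -0.0159.

```bash
python3 -m inch '{"motion":[[0, 0, 0, -0.4, 0, 0, 0], [0, 0, 0, -0.8, 0, 0, 0], [0, 0, 0, -0.8, 0, 0, 0], [0, 0, 0, -0.8, 0, 0, 0], [0, 0, 0, -0.8, 0, 0, 0], [0, 0.67, -0.054, 0, 0, 0, 0], [0, 0.67, -0.054, 0, 0, 0, 0], [0, 0.67, -0.054, 0, 0, 0, 0], [0, 0.67, -0.054, 0, 0, 0, 0], [0, 0.67, -0.054, 0, 0, 0, 0], [0, 0.67, -0.054, 0, 0, 0, 0], [0, 0, 0, 0, 0, 0, -0.0159], [0, 0, 0, 0, 0, 0, -0.0159], [0, 0, 0, 0, 0, 0, -0.0156], [0, 0, 0, 0, 0, 0, 0], [0, 0, 0, 0, 0, 0, 0]]}'
python3 - <<'E'
from h import *
s=arm.get_state(); print(s['grip_width'],s['grasp_force'])
cp=pose('wrist'); snap('wrist','w3.png'); np.save('cp3.npy',cp[1])
q=np.array(s['orientation']);print(R.from_quat(q).as_matrix().round(4))
E
```

```text
t: 6.3
ee_pos: [0.5753, -0.091, 0.1891]
orientation: [0.72, 0.694, -0.0, -0.0]
wrist_force: [-0.8, -0.6, -1.4]
grip_width: 0.0117
grasp_force: 20.0
0.0117496894030912 19.9997279047966
[[ 3.600e-02  9.994e-01 -6.000e-04]
 [ 9.994e-01 -3.600e-02  2.000e-04]
 [ 2.000e-04 -6.000e-04 -1.000e+00]]
```

View pics/w3.png

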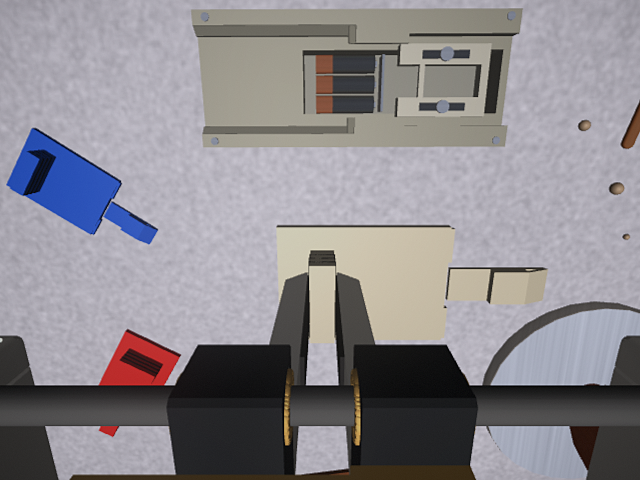

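The logger's top corners are near (192,10), (522,9), (505,146) and (204,147), and the open end is on the left. The held cover's plate spans (278..454, 226..343) with the tab to the right.

```bash
python3 - <<'E'
from h import *
c=get_calibration('wrist'); cp=(c,np.load('cp3.npy')); im=cv2.imread('pics/w3.png').astype(int)
f=lambda u,v,z: (px2w('wrist',u,v,z,cp)[:2]*1000).round(1)
print('corners',[f(*p,.051) for p in((192,10),(522,9),(505,146),(204,147))])
m=((im[:,:,2]-im[:,:,0])>5).astype(np.uint8); m[165:]=0; m=cv2.morphologyEx(m,cv2.MORPH_OPEN,np.ones((5,5)))
m=cv2.morphologyEx(m,cv2.MORPH_CLOSE,np.ones((41,41)))
k=max(cv2.findContours(m,0,2)[0],key=cv2.contourArea); print(cv2.boundingRect(k))
w=np.array([px2w('wrist',*p[0],.051,cp)[:2]*1000 for p in k],np.float32)
print(cv2.minAreaRect(w))
# track-floor-wall edges: gradients along columns 220..300
g=cv2.GaussianBlur(im.astype(np.uint8),(3,3),0).mean(2)
for u in(230,280): print(u,[(v,int(g[v,u])) for v in range(5,155,1) if abs(g[v+1,u]-g[v-1,u])>14])
zt=.1891-.0096+.005
print('cover',[f(*p,zt) for p in((278,226),(454,227),(447,340),(277,340))],'tip',f(547,268,zt))
E
```

```text
corners [array([485.6,  73.9]), array([729.5,  65.6]), array([726.7, -33.3]), array([482.1, -25. ])]
(191, 0, 331, 147)
((605.429443359375, 23.61025619506836), (104.76303100585938, 245.2459716796875), 87.89730072021484)
230 [(8, 171), (9, 156), (23, 145), (24, 126), (25, 102), (34, 100), (35, 84), (36, 80), (37, 118), (38, 148), (125, 149), (126, 123), (127, 104), (133, 104), (134, 133), (135, 155), (146, 159), (147, 171), (148, 183)]
280 [(8, 167), (9, 156), (23, 146), (24, 129), (25, 110), (34, 98), (35, 80), (36, 84), (37, 123), (38, 151), (125, 152), (126, 124), (127, 104), (132, 103), (133, 117), (134, 144), (135, 159), (146, 163), (147, 176)]
cover [array([554.8, -58. ]), array([642.6, -61.7]), array([ 642.6, -125.9]), array([ 549.8, -122.4])] tip [691.8 -85.5]
```

```bash
python3 - <<'E'
from h import *
c=get_calibration('wrist'); cp=(c,np.load('cp3.npy'))
f=lambda u,v,z: (px2w('wrist',u,v,z,cp)[:2]*1000)
yaw=np.radians(-1.95); e=np.array([np.cos(yaw),np.sin(yaw)]); n=np.array([-e[1],e[0]])
# lateral coordinate n.p of each edge
for nm,v1,v2,z1,z2 in(('outer',8.5,147,.051,.051),('flare top',23.7,133.7,.051,.051),('floor',36.8,125.7,.040,.042)):
  for u in(230,280):
    a,b=f(u,v1,z1)@n,f(u,v2,z2)@n; print(nm,u,round(a,1),round(b,1),'w',round(a-b,1),'mid',round((a+b)/2,2))
for r in((60,110)):
  im=cv2.imread('pics/w3.png').mean(2)
for v in(60,100): 
  l=im[v,185:215]; r=im[v,500:530]; print(v,185+np.argmax(abs(np.diff(l))),500+np.argmax(abs(np.diff(r))))
L=(f(192,10,.051)@e+f(204,147,.051)@e)/2; Rr=(f(522,9,.051)@e+f(505,146,.051)@e)/2
print('x ends',L,Rr,Rr-L)
print('now tcp',np.array([575.3,-91.0])@e,np.array([575.3,-91.0])@n, e,n)
# lips start: x=0..5 step seen at (352,..)
print('lip start',f(355,30,.051)@e,f(353,125,.051)@e)
E
```

```text
outer 230 91.3 -8.7 w 99.9 mid 41.32
outer 280 91.2 -8.8 w 100.0 mid 41.21
flare top 230 81.2 1.8 w 79.4 mid 41.51
flare top 280 81.1 1.7 w 79.4 mid 41.4
floor 230 74.5 7.9 w 66.6 mid 41.22
floor 280 74.4 7.8 w 66.6 mid 41.11
60 199 501
100 202 503
x ends 482.739380658486 727.1083380317955 244.36895737330946
now tcp 578.0633338345186 -71.3713673409853 [ 0.9994209  -0.03402735] [0.03402735 0.9994209 ]
lip start 603.6128518449566 603.5012035635383
```

Converted, 0.04 m is 0.8, -0.02 m is -0.4.

```bash
python3 -m inch '{"motion":[[0, 0.4, -0.2, 0, 0, 0, 0], [0, 0.8, -0.4, 0, 0, 0, 0], [0, 0.8, -0.4, 0, 0, 0, 0], [0, 0.252, -0.16, 0, 0, 0, 0], [0, 0, 0, 0.8, 0, 0, 0], [0, 0, 0, 0.8, 0, 0, 0], [0, 0, 0, 0.6, 0, 0, 0], [0, 0, 0, 0.16, 0, 0, 0], [0, 0, 0, 0, 0, 0, 0], [0, 0, 0, 0, 0, 0, 0], [0, 0, 0, 0, 0, 0, 0]]}'
python3 - <<'E'
from h import *
s=arm.get_state(); e=np.array([.99942,-.03403]);n=-np.array([-.03403,-.99942])
n=np.array([.03403,.99942]); p=s['ee_pos'][:2]*1000; print('along',p@e-519.9,'lat',p@n-41.3,'z',s['ee_pos'][2],s['wrist_force'],s['moment'])
cp=pose('wrist'); a=snap('wrist','w4.png'); b=snap('side','s4.png')
cv2.imwrite('pics/m4.png',np.vstack([a[150:450,120:520],cv2.resize(b[150:260,250:400],(400,293))])[:,:,::-1])
E
```

```text
t: 7.45
ee_pos: [0.5235, 0.0231, 0.0736]
orientation: [0.719, 0.695, 0.001, 0.002]
wrist_force: [0.5, -0.5, -0.2]
grip_width: 0.0119
grasp_force: 20.0
along 2.494855721148042 lat -0.4270422746057676 z 0.07364450899927871 [ 0.48650299 -0.48101231 -0.18029365] [-0.0141167   0.09386449  0.00274631]
```

View pics/m4.png

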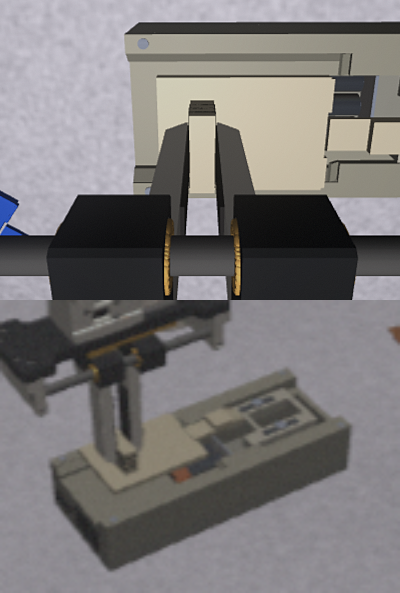

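The cover hangs above the open part of the track, square to it, with the tab pointing towards the block and lying between the lips. Lowering it now.

Converted, 0.005 m is 0.1, 0.004 m is 0.08.

```bash
python3 -m inch '{"motion":[[0, 0.004, 0, 0.1, 0, 0, 0], [0, 0, 0, 0.1, 0, 0, 0], [0, 0, 0, 0.08, 0, 0, 0], [0, 0, 0, 0.04, 0, 0, 0], [0, 0, 0, 0, 0, 0, 0], [0, 0, 0, 0, 0, 0, 0]]}'
python3 -m inch '{"motion":[[0, 0, 0, 0.04, 0, 0, 0], [0, 0, 0, 0.02, 0, 0, 0], [0, 0, 0, 0, 0, 0, 0], [0, 0, 0, 0, 0, 0, 0]]}'
cat > st.py <<'E'
from h import *
s=arm.get_state(); e=np.array([.99942,-.03403]); n=np.array([.03403,.99942]); p=s['ee_pos'][:2]*1000
print('cover x %.1f lat %.1f z %.1f'%(p@e-599.9+22,p@n-41.3,s['ee_pos'][2]*1000-9.6),'F along %.1f lat %.1f z %.1f'%(s['wrist_force'][:2]@e,s['wrist_force'][:2]@n,s['wrist_force'][2]),'M',s['moment'].round(2))
E
python3 st.py
```

```text
t: 8.15
ee_pos: [0.5214, 0.0237, 0.0553]
orientation: [0.719, 0.695, -0.0, -0.0]
wrist_force: [-0.3, 0.9, -1.6]
grip_width: 0.0118
grasp_force: 20.0
t: 8.55
ee_pos: [0.5214, 0.0237, 0.0525]
orientation: [0.719, 0.695, -0.0, 0.0]
wrist_force: [-0.4, 0.3, -1.2]
grip_width: 0.0116
grasp_force: 20.0
cover x -57.6 lat 0.1 z 42.9 F along -0.4 lat 0.3 z -1.2 M [-0.06  0.09  0.01]
```

Converted, 0.001 m is 0.02.

```bash
python3 -m inch '{"motion":[[0, 0, 0, 0.02, 0, 0, 0], [0, 0, 0, 0.02, 0, 0, 0], [0, 0, 0, 0, 0, 0, 0], [0, 0, 0, 0, 0, 0, 0]]}';python3 st.py
python3 -m inch '{"motion":[[0, 0, 0, 0.01, 0, 0, 0], [0, 0, 0, 0, 0, 0, 0], [0, 0, 0, 0, 0, 0, 0]]}';python3 st.py
```

```text
t: 8.95
ee_pos: [0.5213, 0.0237, 0.0504]
orientation: [0.719, 0.695, -0.0, -0.0]
wrist_force: [-0.1, -0.6, -1.0]
grip_width: 0.012
grasp_force: 20.0
cover x -57.7 lat 0.1 z 40.8 F along -0.1 lat -0.6 z -1.0 M [-0.1   0.08  0.  ]
t: 9.25
ee_pos: [0.5214, 0.0237, 0.05]
orientation: [0.719, 0.695, 0.0, -0.0]
wrist_force: [-0.3, 0.6, -1.2]
grip_width: 0.0117
grasp_force: 20.0
cover x -57.6 lat 0.1 z 40.4 F along -0.3 lat 0.6 z -1.2 M [-0.01  0.09 -0.02]
```

Converted, 0.0004 m is 0.008.

```bash
python3 -m inch '{"motion":[[0, 0, 0, 0.008, 0, 0, 0], [0, 0, 0, 0, 0, 0, 0], [0, 0, 0, 0, 0, 0, 0]]}'>/dev/null;python3 st.py
python3 -m inch '{"motion":[[0, 0, 0, 0.008, 0, 0, 0], [0, 0, 0, 0, 0, 0, 0], [0, 0, 0, 0, 0, 0, 0]]}'>/dev/null;python3 st.py
```

```text
cover x -57.6 lat 0.1 z 39.9 F along 0.5 lat 0.4 z -1.0 M [-0.04  0.06  0.05]
cover x -57.6 lat 0.1 z 39.9 F along -1.4 lat 0.5 z 3.6 M [-0.04  0.43 -0.01]
```

Touched the floor at 39.9 mm, as it should be. Easing off 0.4 mm and sliding.

Converted, 0.003 m is 0.06, -0.0004 m is -0.008.

```bash
python3 -m inch '{"motion":[[0, 0, 0, -0.008, 0, 0, 0], [0, 0, 0.06, 0, 0, 0, 0], [0, 0, 0.06, 0, 0, 0, 0], [0, 0, 0.06, 0, 0, 0, 0], [0, 0, 0.06, 0, 0, 0, 0], [0, 0, 0, 0, 0, 0, 0], [0, 0, 0, 0, 0, 0, 0]]}'>/dev/null;python3 st.py
python3 -m inch '{"motion":[[0, 0, 0.04, 0, 0, 0, 0], [0, 0, 0.04, 0, 0, 0, 0], [0, 0, 0, 0, 0, 0, 0], [0, 0, 0, 0, 0, 0, 0]]}'>/dev/null;python3 st.py
python3 -m inch '{"motion":[[0, 0, 0.04, 0, 0, 0, 0], [0, 0, 0, 0, 0, 0, 0]]}'>/dev/null;python3 st.py
```

```text
cover x -44.9 lat 0.0 z 39.9 F along 0.6 lat 0.4 z 0.3 M [-0.01  0.   -0.02]
cover x -41.3 lat 0.1 z 39.9 F along -0.5 lat 0.9 z -0.4 M [-0.01  0.01 -0.01]
cover x -39.4 lat 0.1 z 39.9 F along 0.3 lat 0.1 z -0.2 M [-0.07  0.13 -0.03]
```

Converted, 0.002 m is 0.04.

```bash
python3 -m inch '{"motion":[[0, 0, 0.04, 0, 0, 0, 0], [0, 0, 0, 0, 0, 0, 0]]}'>/dev/null;python3 st.py
python3 -m inch '{"motion":[[0, 0, 0.04, 0, 0, 0, 0], [0, 0, 0, 0, 0, 0, 0]]}'>/dev/null;python3 st.py
python3 -m inch '{"motion":[[0, 0, 0.04, 0, 0, 0, 0], [0, 0, 0, 0, 0, 0, 0]]}'>/dev/null;python3 st.py
python3 -m inch '{"motion":[[0, 0, 0.04, 0, 0, 0, 0], [0, 0, 0, 0, 0, 0, 0]]}'>/dev/null;python3 st.py
```

```text
cover x -37.3 lat 0.1 z 39.9 F along 0.2 lat 0.5 z -0.5 M [-0.06  0.05  0.01]
cover x -35.6 lat 0.1 z 39.9 F along -0.9 lat 0.4 z 0.4 M [-0.04  0.29 -0.03]
cover x -33.5 lat 0.1 z 39.9 F along -1.1 lat -0.2 z 1.5 M [-0.09  0.31  0.02]
cover x -31.5 lat 0.1 z 39.9 F along -1.1 lat 0.2 z 1.0 M [-0.05  0.35  0.03]
```

Converted, 0.002 m is 0.04.

```bash
python3 -m inch '{"motion":[[0, 0, 0.04, 0, 0, 0, 0], [0, 0, 0, 0, 0, 0, 0]]}'>/dev/null;python3 st.py
python3 -m inch '{"motion":[[0, 0, 0.04, 0, 0, 0, 0], [0, 0, 0, 0, 0, 0, 0]]}'>/dev/null;python3 st.py
python3 -m inch '{"motion":[[0, 0, 0.04, 0, 0, 0, 0], [0, 0, 0, 0, 0, 0, 0]]}'>/dev/null;python3 st.py
python3 -m inch '{"motion":[[0, 0, 0.04, 0, 0, 0, 0], [0, 0, 0, 0, 0, 0, 0]]}'>/dev/null;python3 st.py
python3 -m inch '{"motion":[[0, 0, 0.04, 0, 0, 0, 0], [0, 0, 0, 0, 0, 0, 0]]}'>/dev/null;python3 st.py
```

```text
cover x -29.4 lat 0.1 z 39.9 F along -2.5 lat 1.0 z 1.8 M [ 0.02  0.5  -0.02]
cover x -27.0 lat 0.1 z 39.9 F along -0.7 lat 0.9 z 1.3 M [ 0.01  0.29 -0.04]
cover x -25.1 lat 0.1 z 39.9 F along -0.4 lat -0.2 z 1.4 M [0.03 0.33 0.01]
cover x -23.2 lat 0.1 z 39.9 F along -1.1 lat 0.4 z 0.4 M [-0.08  0.4   0.05]
cover x -21.3 lat 0.1 z 39.9 F along -2.1 lat 0.6 z 0.9 M [-0.02  0.36  0.  ]
```

Converted, 0.002 m is 0.04.

```bash
python3 -m inch '{"motion":[[0, 0, 0.04, 0, 0, 0, 0], [0, 0, 0, 0, 0, 0, 0]]}'>/dev/null;python3 st.py
python3 -m inch '{"motion":[[0, 0, 0.04, 0, 0, 0, 0], [0, 0, 0, 0, 0, 0, 0]]}'>/dev/null;python3 st.py
python3 -m inch '{"motion":[[0, 0, 0.04, 0, 0, 0, 0], [0, 0, 0, 0, 0, 0, 0]]}'>/dev/null;python3 st.py
python3 -m inch '{"motion":[[0, 0, 0.02, 0, 0, 0, 0], [0, 0, 0, 0, 0, 0, 0]]}'>/dev/null;python3 st.py
python3 -m inch '{"motion":[[0, 0, 0.02, 0, 0, 0, 0], [0, 0, 0, 0, 0, 0, 0]]}'>/dev/null;python3 st.py
```

```text
cover x -19.3 lat 0.1 z 39.9 F along -1.8 lat 0.3 z -0.1 M [-0.09  0.43 -0.03]
cover x -17.3 lat 0.1 z 39.9 F along -2.0 lat -0.5 z 0.8 M [-0.    0.45 -0.02]
cover x -15.4 lat 0.1 z 39.9 F along -1.6 lat -0.1 z 1.6 M [-0.02  0.53  0.01]
cover x -14.7 lat 0.1 z 39.9 F along -3.0 lat 0.1 z 2.2 M [-0.1   0.67  0.03]
cover x -13.6 lat 0.1 z 39.9 F along -3.5 lat 0.2 z 2.8 M [-0.03  0.72 -0.03]
```

Converted, 0.001 m is 0.02.

```bash
python3 -m inch '{"motion":[[0, 0, 0.02, 0, 0, 0, 0], [0, 0, 0, 0, 0, 0, 0]]}'>/dev/null;python3 st.py
python3 -m inch '{"motion":[[0, 0, 0.02, 0, 0, 0, 0], [0, 0, 0, 0, 0, 0, 0]]}'>/dev/null;python3 st.py
python3 -m inch '{"motion":[[0, 0, 0.02, 0, 0, 0, 0], [0, 0, 0, 0, 0, 0, 0]]}'>/dev/null;python3 st.py
```

```text
cover x -12.6 lat 0.1 z 39.9 F along -4.6 lat 0.4 z 3.0 M [0.03 0.84 0.01]
cover x -11.6 lat 0.1 z 39.9 F along -4.5 lat -0.5 z 3.1 M [-0.03  0.83 -0.03]
cover x -9.8 lat 0.1 z 39.9 F along -0.1 lat -0.4 z -0.4 M [-0.01  0.34  0.  ]
```

Force dropped from 4.5 N to about 0 at x = -9.8, which looks like the click. Creeping to the stop now.

Converted, 0.0004 m is 0.008.

```bash
python3 -m inch '{"motion":[[0, 0, 0.008, 0, 0, 0, 0], [0, 0, 0, 0, 0, 0, 0]]}'>/dev/null;python3 st.py
python3 -m inch '{"motion":[[0, 0, 0.008, 0, 0, 0, 0], [0, 0, 0, 0, 0, 0, 0]]}'>/dev/null;python3 st.py
python3 -m inch '{"motion":[[0, 0, 0.008, 0, 0, 0, 0], [0, 0, 0, 0, 0, 0, 0]]}'>/dev/null;python3 st.py
python3 -m inch '{"motion":[[0, 0, 0.008, 0, 0, 0, 0], [0, 0, 0, 0, 0, 0, 0]]}'>/dev/null;python3 st.py
```

```text
cover x -9.1 lat 0.0 z 39.9 F along 0.7 lat 0.0 z -1.4 M [0.01 0.02 0.04]
cover x -9.1 lat 0.0 z 40.0 F along 1.2 lat 0.0 z -1.9 M [-0.09 -0.01 -0.03]
cover x -9.1 lat 0.1 z 40.0 F along 1.2 lat -0.7 z -1.3 M [-0.   -0.02 -0.01]
cover x -9.0 lat 0.1 z 40.0 F along -0.0 lat 0.3 z -1.1 M [-0.11  0.06 -0.02]
```

Converted, 0.0004 m is 0.008.

```bash
python3 -m inch '{"motion":[[0, 0, 0.008, 0, 0, 0, 0], [0, 0, 0, 0, 0, 0, 0]]}'>/dev/null;python3 st.py
python3 -m inch '{"motion":[[0, 0, 0.008, 0, 0, 0, 0], [0, 0, 0, 0, 0, 0, 0]]}'>/dev/null;python3 st.py
python3 -m inch '{"motion":[[0, 0, 0.006, 0, 0, 0, 0], [0, 0, 0, 0, 0, 0, 0]]}'>/dev/null;python3 st.py
```

```text
cover x -8.5 lat 0.1 z 40.0 F along -0.2 lat 0.4 z -1.5 M [-0.06  0.1  -0.01]
cover x -8.2 lat 0.1 z 39.9 F along -0.2 lat -0.3 z -0.1 M [-0.08  0.08 -0.01]
cover x -7.9 lat 0.1 z 39.9 F along 0.5 lat 0.1 z -0.5 M [-0.05  0.07  0.02]
```

Converted, 0.0003 m is 0.006.

```bash
python3 -m inch '{"motion":[[0, 0, 0.006, 0, 0, 0, 0], [0, 0, 0, 0, 0, 0, 0]]}'>/dev/null;python3 st.py
python3 -m inch '{"motion":[[0, 0, 0.006, 0, 0, 0, 0], [0, 0, 0, 0, 0, 0, 0]]}'>/dev/null;python3 st.py
python3 -m inch '{"motion":[[0, 0, 0.006, 0, 0, 0, 0], [0, 0, 0, 0, 0, 0, 0]]}'>/dev/null;python3 st.py
```

```text
cover x -7.6 lat 0.1 z 39.9 F along -0.1 lat -0.8 z -1.2 M [-0.05  0.07  0.05]
cover x -7.3 lat 0.1 z 40.0 F along -0.0 lat 0.5 z -0.6 M [-0.    0.12  0.03]
cover x -7.0 lat 0.1 z 40.0 F along -0.6 lat -0.5 z -1.0 M [-0.07  0.15  0.01]
```

Converted, 0.0003 m is 0.006.

```bash
python3 -m inch '{"motion":[[0, 0, 0.006, 0, 0, 0, 0], [0, 0, 0, 0, 0, 0, 0]]}'>/dev/null;python3 st.py
python3 -m inch '{"motion":[[0, 0, 0.006, 0, 0, 0, 0], [0, 0, 0, 0, 0, 0, 0]]}'>/dev/null;python3 st.py
python3 -m inch '{"motion":[[0, 0, 0.006, 0, 0, 0, 0], [0, 0, 0, 0, 0, 0, 0]]}'|head -1;python3 st.py
```

```text
cover x -7.1 lat 0.1 z 39.9 F along -1.8 lat -0.1 z 0.3 M [0.01 0.37 0.01]
cover x -7.1 lat 0.1 z 39.9 F along -4.3 lat -0.5 z 2.5 M [-0.1   0.61  0.03]
t: 17.15
cover x -7.0 lat 0.1 z 39.9 F along -5.8 lat -1.4 z 4.0 M [-0.06  1.01 -0.07]
```

It stopped rigidly at x = -7.0 while the force rose to 5.8 N, so the cover is home, 2.8 mm past the click. Relieving the push and opening.

Converted, -0.0005 m is -0.01, -0.0002 m is -0.004.

```bash
python3 -m inch '{"motion":[[0, 0, -0.01, -0.004, 0, 0, 0], [0, 0, 0, 0, 0, 0, 0]]}'>/dev/null;python3 st.py
python3 -m inch '{"motion":[[0.04, 0, 0, 0, 0, 0, 0], [0.04, 0, 0, 0, 0, 0, 0], [0.04, 0, 0, 0, 0, 0, 0], [0.04, 0, 0, 0, 0, 0, 0], [0.04, 0, 0, 0, 0, 0, 0]]}';python3 st.py
python3 -m inch '{"motion":[[0.04, 0, 0, -0.2, 0, 0, 0], [0.04, 0, 0, -0.6, 0, 0, 0], [0.04, 0, 0, -0.8, 0, 0, 0], [0.04, -0.6, 0, -0.6, 0, 0, 0], [0.04, -0.8, 0, 0, 0, 0, 0], [0.04, -0.8, 0, 0, 0, 0, 0], [0.04, 0, 0, 0, 0, 0, 0], [0.04, 0, 0, 0, 0, 0, 0]]}'
python3 - <<'E'
from cov import *
cp=pose('wrist'); a=snap('wrist','w5.png'); np.save('cp5.npy',cp[1]); b=snap('side','s5.png'); t=snap('top','t5.png')
cv2.imwrite('pics/m5.png',np.vstack([np.hstack([a[0:300,120:520],cv2.resize(b[160:260,260:393],(400,300))]),np.hstack([cv2.resize(t,(400,300)),cv2.resize(b,(400,300))])])[:,:,::-1])
print([w2px('wrist',(np.array([.99942,-.03403])*(599.9+x)+np.array([.03403,.99942])*41.3).tolist()+[z*1000],(cp[0],np.block([[cp[1][:3,:3],1000*cp[1][:3,3:]],[0,0,0,1]]))).round(0).tolist() for x,z in((-7-45,.045),(-7-22,.067),(38,.045),(59,.048))])
E
```

```text
cover x -7.0 lat 0.1 z 39.9 F along -4.1 lat -0.6 z 2.1 M [-0.13  0.78 -0.02]
t: 17.85
ee_pos: [0.5727, 0.0219, 0.0498]
orientation: [0.719, 0.695, 0.0, 0.0]
wrist_force: [-0.6, 0.5, -0.2]
grip_width: 0.0397
grasp_force: 0.0
cover x -6.3 lat 0.1 z 40.2 F along -0.6 lat 0.5 z -0.2 M [-0.04 -0.01  0.02]
t: 18.65
ee_pos: [0.5687, -0.0887, 0.1604]
orientation: [0.72, 0.694, 0.0, 0.0]
wrist_force: [-0.0, -0.2, 0.9]
grip_width: 0.0402
grasp_force: 0.0
[[288.0, 81.0], [320.0, 77.0], [413.0, 80.0], [444.0, 80.0]]
```

View pics/m5.png

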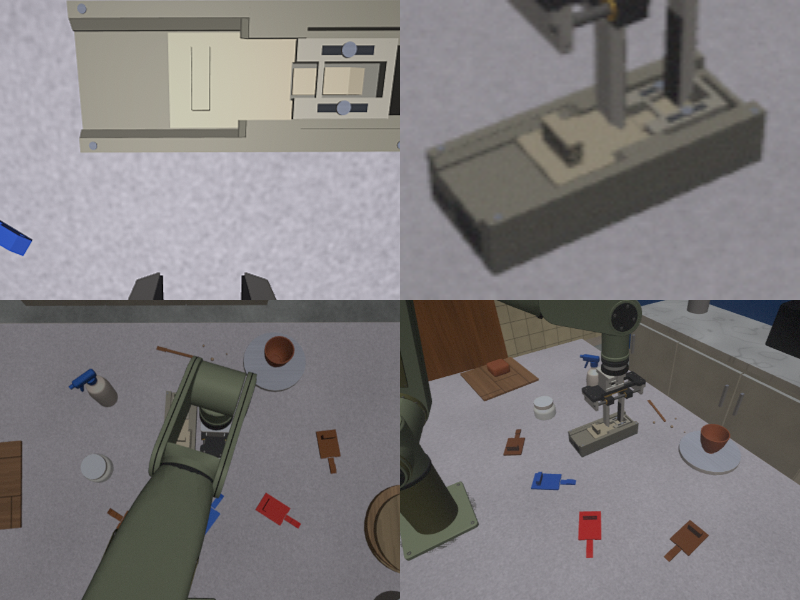

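The plate's front edge (crop 297, 80) butts against the block's shoulders. The nose shows beyond the ledge bar (crop 323–365, 80), and the tub and bottle haven't moved. The fingers are clear, so I'm handing in.

```bash
python3 -c "
from plant import arm
print(arm.get_state()['wrist_force']); print(arm.close_job())"
```

```text
[-0.90160644 -0.50805553  0.86301585]
the job is handed in; nothing more can be done
None
```

The cover is clicked past the ledge, home against its stop and released, with at most 5.8 N read on the push and about 19 s used. I took the cream cover because no black one was in sight and the blue, brown and red ones were ruled out, and the tub and spray bottle were not touched.

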